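# Stir the topping dispenser, then hold its gate half open

### The arm

A 6-joint arm with a two-finger parallel gripper is mounted at the origin on the work surface. World frame = base frame: x ahead of the robot, y to its left, z up, the work surface at z = 0. Lengths are in mm, angles in rad, forces in N, time in s.
With the tool pointing down it reaches from about 350 to 775 mm from the base axis. Payload 7.3 kg.
Tool frame: the origin (TCP) lies midway between the tips of the shut fingers; the grasp point (between the pads) lies 19 mm behind it; z points along the fingers, y is the line along which they close (so a half turn about z gives the same grasp; the last joint's range is limited). The gripper opens to 92 mm and grips with 3 to 60 N. Pads are 19 mm wide; open, the fingers measure 130 mm over their backs; the gripper's body (75 mm by 190 mm) begins 47 mm behind the grasp point.
Start: joints at [-1.386, 0.342, 1.524, -0, 1.275, -0.146], TCP at [170.543, -496.548, 226.741] pointing down, gripper open.
Joint ranges: [-2.53, 2.53], [-0.77, 2.02], [0.04, 2.7], [-1, 4.14], [0.28, 2.66], [-3.11, 3.11]. Speed limits (rad/s): [2.57, 2.57, 3.14, 3.14, 3.14, 3.14].

### API

Orientations are given as [roll, pitch, yaw] about the fixed x, y, z axes, in that order (R = Rz(yaw) Ry(pitch) Rx(roll)).
In Python, from plant import bot gives the robot as it stands.
- The arm moves only by the tool jog_arm, never from a script. Its arguments are lists of equal length, an entry for each row: "dp": the shift along the tool's x, y, z in m, a list of three; "twist": the turn about the tool's z in degrees. A call has 1 to 10 rows; each row shifts and turns the commanded pose from where the row before left it, along the tool's axes as they then stand; what a row does not reach is not made up. A row lasts 1/8 s, in which the tool goes at most 62.5 mm and 10.7 degrees, less where a joint would pass 70% of its speed; a pose out of reach is approached as far as the arm can. A call is refused whole if a number of a shift passes 0.0625 or a number of a turn 10.7, either way. A call with a gripper value outside its range is refused whole. "jaw" is the finger opening in m, from 0 to 0.0918, set as the call begins (left out, the last holds). The fingers move at their own pace and stop on an object; the grip force is fixed at half the most. Time passes only in rows, so rows that do not move let the fingers close. It gives the time, the measured TCP pose, the force, the opening and the grip force at its end, in the units of the state.
- bot.get_obs(): the state, without advancing time (a new reading comes with each control period).
- bot.capture(name): name is "scene" or "side" or "wrist"; returns the picture (420x560x3 uint8, blue, green, red); there is no depth.
- bot.camera_params(name): a dict with "fx", "fy", "cx", "cy" (pixels), "k1" (the pictures are not rectified: a ray, as slopes to the right and down, at radius r is drawn at 1 + k1 r^2 times it, then the intrinsics apply), "R" (3x3) and "t" (3): a world point X has camera coordinates R X + t. Camera axes: x right, y down, z forward; pixel columns grow to the right and rows downward; lengths in mm; the calibration is good to about 2 mm. A picture is of the moment at which its call begins: read the wrist's pose just before it. camera_params takes no time and is no camera call; for the wrist camera it gives the pose at the moment of the call.
- bot.close_job(): hands the job in; it is judged then, once.
Trained networks look in the newest picture that a camera, given by its name, has taken for a name from the list of things; names that differ only in an ending like _2 or _b are one class to them, and where a whole thing is asked for, a point or a joint stands for the part that bears it (a point fixed in the world has none). Each returns a list of dicts, best first, with "confidence" (0 to 1); they miss things now and then, are a little off and sometimes report something else, mostly with a low value. They report only what shows in the picture. A call takes as long as a camera call.
- bot.find_in(camera, label): "bbox" ([centre column, centre row, width, height] in pixels, round what is visible of it).
- bot.masks_of(camera, label): "pixels" (420x560 bool, what is visible of it) and "bbox" ([centre column, centre row, width, height] in pixels, round what is visible of it).
The state is a dict: "time": time; "joint_positions": joint angles; "dq": joint speeds; "tau": joint torques, N m; "tool_pos": TCP position; "tcp_rot": TCP orientation; "contact_force": force on the tool from outside, world axes, zero at the start; "moment": the same for the moment, N m; "grip_width": finger opening in mm; "finger_force": force on a finger pad.
Only numpy, scipy, OpenCV 4.12 (cv2) and the standard library are available. Lean on these libraries where they do the work, as an engineer would, in place of code of your own. Each camera call takes 0.05 s, during which the arm holds its last target. There are 200 camera calls.

### The job

Loosen the chocolate balls in the topping dispenser: with the gate shut, swing the stirring lever all the way to its stop and let go so that it springs back to rest. Then draw the gate by its knob to half of its travel, never beyond three quarters, and hold it there against its spring: the program finishes while still holding the gate half open. Leave the cup under the outlet and everything else on the counter where it stands.

Things in the scene. Friction and masses are not known exactly. Their poses are not given: they have to be found in the camera images.
- dispenser: Fixed topping dispenser: steel base 170 x 360 x 10 mm, legs, white deck with its top 125 mm up (x -65 to 65, y -220 to 125 mm in this frame), on it a clear hopper of chocolate balls, 110 x 110 mm, its lid button ending 269 mm up. Origin on the counter under the hopper's centre, z up; -x is the side facing the robot, +y the stirring lever's side, -y the gate's side.
- gate_knob (a point): Grip point of the gate's knob, an upright black post 18 mm across, 131 to 177 mm above the counter; this point is on its axis, 160 mm up. Shut, it lies at x 0, y -140 mm in the dispenser frame, 85 mm clear of the hopper; it moves with the gate along -y. Beside it run two rails 8 mm high (tops 133 mm up), 27 to 35 mm from its path.
- gate (a joint): Gate opening in m: 0 shut, 0.060 fully open (end stop), half is 0.030; grows as the knob is drawn straight away from the hopper (dispenser -y). A spring pulls it shut: 3 N shut, 9 N half, 15 N full. A thin black pointer bar at the knob's foot passes three black marks on the deck, outside the rails, 30 mm apart: shut, half, open.
- lever_knob (a point): Grip point of the stirring lever's knob: an upright black post 18 mm across, 139 to 185 mm above the counter, at the outer end of a flat steel arm 85 mm long on the hopper's +y side; this point is on the post's axis 168 mm up. At rest it lies at x 0, y +170 mm in the dispenser frame.
- lever_pivot (a point): The stirring lever's upright pivot axis, at the same height as lever_knob, at x = 0, y = +85 mm in the dispenser frame; the knob swings level about it at a radius of 85 mm.
- lever (a joint): Lever angle in rad: 0 at rest (arm along the dispenser's +y), 0.9 at its end stop; grows anticlockwise seen from above, the knob moving from +y towards the dispenser's -x (robot's side). A spring returns it to 0 when let go: about 1.3 N at the knob at rest, 6 N at the stop.
- cup: Open paper cup, 72 mm across the rim and 70 mm tall, standing on the base plate under the outlet; origin at the centre of its underside. Leave in place.
- dessert_cup: Filled dessert cup with a clear domed lid, 78 mm across, 110 mm tall, beyond the gate; origin at the centre of its underside. Bystander.
- juice_a: Amber juice bottle with a black cap, 56 mm across, 145 mm tall; origin at the centre of its underside. Bystander.
- juice_b: A second such bottle, off to the side. Bystander.
- price_stand: Small blank pink card 68 mm wide on a 50 x 70 mm black foot, 53 mm tall, past the gate end of the dispenser; origin at the centre of its underside. Bystander.
- cake_tray: Steel tray 160 x 110 mm with a slice of layer cake, 58 mm tall; origin at the centre of its underside. Bystander.
- gift_box: Round pink box, 122 mm across, 85 mm tall; origin at the centre of its underside. Bystander.
- server: Cake server (spatula) with a black handle lying on the counter. Bystander.

How it is judged:
By the outcome, as a careful person would: the job done as asked, in the order asked, and still so for the second after the job is handed in, while the arm keeps its last pose, push and grip.
It also fails if it takes over 48 s, if anything falls off the work surface, if the arm or the gripper's body presses on something with over 40 N, if the wrist force passes 120 N, or if a joint passes its speed limit or range.

## Working session

There is one attempt and no reset: what is moved stays moved. The work goes in short steps, Python scripts to look and compute and a tool call to move; the robot and the scene stay as the last step left them, time stands still between calls to the robot, and variables do not carry over. Pictures are saved under pics/ and viewed, at most 10 in all, crops included, and the job is handed in when it is done.

Besides the shell and the picture viewer there is one more tool, called after "Emit:" in YAML: its name, and indented under it one key for each argument. jog_arm: Moves the arm, as the interface text tells. Its arguments: {"type":"object","properties":{"dp":{"type":"array"},"twist":{"type":"array"},"jaw":{"type":"number"}},"required":["dp","twist"]}

```bash
mkdir -p pics; cat > h.py <<'E'
import numpy as np, cv2
from plant import bot
def und(c,u,v):
    K=np.array([[c['fx'],0,c['cx']],[0,c['fy'],c['cy']],[0,0,1.]])
    return cv2.undistortPoints(np.array([[[u,v]]],float),K,np.array([c['k1'],0,0,0,0.]))[0,0]
def onz(c,u,v,z):
    R=np.array(c['R']);t=np.array(c['t']);x,y=und(c,u,v)
    d=R.T@np.array([x,y,1]);o=-R.T@t
    return o+d*(z-o[2])/d[2]
def proj(c,X):
    p=np.array(c['R'])@np.array(X,float)+np.array(c['t']);x,y=p[:2]/p[2];k=1+c['k1']*(x*x+y*y)
    return np.array([c['fx']*x*k+c['cx'],c['fy']*y*k+c['cy']])
E
python3 - <<'E'
from h import *
o=bot.get_obs();print(o['time'],o['tool_pos'],o['tcp_rot'])
ims=[]
for n in ['scene','side']:
    im=bot.capture(n);cv2.imwrite(f'pics/{n}0.png',im)
    c=bot.camera_params(n);print(n,-np.array(c['R']).T@np.array(c['t']),c['fx'])
    for l in ['gate_knob','lever_knob','dispenser','dessert_cup','juice_a','price_stand','cup']:
        for d in bot.find_in(n,l)[:2]:
            b=d['bbox'];print(l,round(d['confidence'],2),np.round(b),np.round(onz(c,b[0],b[1],{'gate_knob':154,'lever_knob':162}.get(l,40))))
E
```

```text
0.0 [ 170.48331004 -496.11823949  226.04389108] [-3.14006368e+00 -2.26783796e-04  3.30810522e-01]
scene [ 899.72577947 -226.89106078 1196.99117274] 442.9736754269117
gate_knob 0.88 [259. 200.  50.  42.] [573. -90. 154.]
lever_knob 0.55 [335. 138.  25.  32.] [527. 160. 162.]
dispenser 0.94 [280. 193. 133. 141.] [549. -15.  40.]
dispenser 0.25 [258. 202.  49.  44.] [540. -80.  40.]
dessert_cup 0.65 [304. 250.  31.  28.] [720. -42.  40.]
juice_a 0.73 [357. 204.  25.  28.] [682. 152.  40.]
juice_a 0.66 [373.  91.  23.  34.] [407. 388.  40.]
price_stand 0.95 [211. 255.  29.  24.] [ 606. -261.   40.]
side [-679.70704739  114.52630659 1050.58783536] 473.4209349712841
lever_knob 0.6 [226. 213.  39.  13.] [510. 149. 162.]
lever_knob 0.34 [226. 203.  13.  33.] [565. 146. 162.]
dispenser 0.73 [271. 219. 124.  97.] [626.  -4.  40.]
dessert_cup 0.33 [229. 214.  37.  14.] [666. 143.  40.]
dessert_cup 0.26 [165. 225.  39.  34.] [622. 364.  40.]
juice_a 0.6 [225. 204.  11.  32.] [730. 155.  40.]
price_stand 0.71 [341. 225.  25.  17.] [ 569. -241.   40.]
price_stand 0.15 [229. 213.  40.  16.] [672. 142.  40.]
```

View pics/scene0.png

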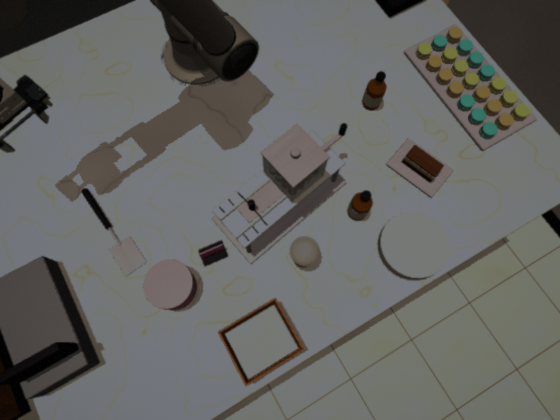

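View pics/side0.png

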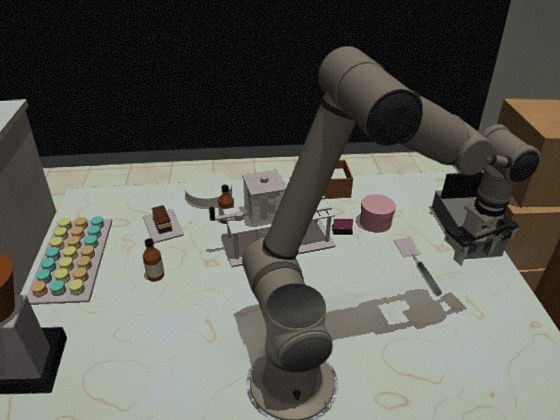

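The scene view shows the dispenser with the lid button at (296,153), the lever knob's top at about (344,128) and the gate knob's top at about (251,203). A juice bottle at (360,203) stands behind the hopper, and the dessert cup at (305,250) is beyond the gate. I'll enlarge the scene view to get finer pixels.

```bash
python3 - <<'E'
from h import *
im=cv2.imread('pics/scene0.png')
a=cv2.resize(im[110:260,200:390],None,fx=4,fy=4,interpolation=cv2.INTER_CUBIC)
cv2.imwrite('pics/crop0.png',cv2.convertScaleAbs(a,alpha=1.5,beta=20))
c=bot.camera_params('scene')
for n,u,v,z in [('lever',344,126,185),('gate',251,202,177),('lid',295.5,153,269)]: print(n,onz(c,u,v,z))
E
```

```text
lever [517.21359847 190.15351307 185.        ]
gate [ 574.24122932 -113.01641303  177.        ]
lid [551.28222011  22.27653957 269.        ]
```

View pics/crop0.png

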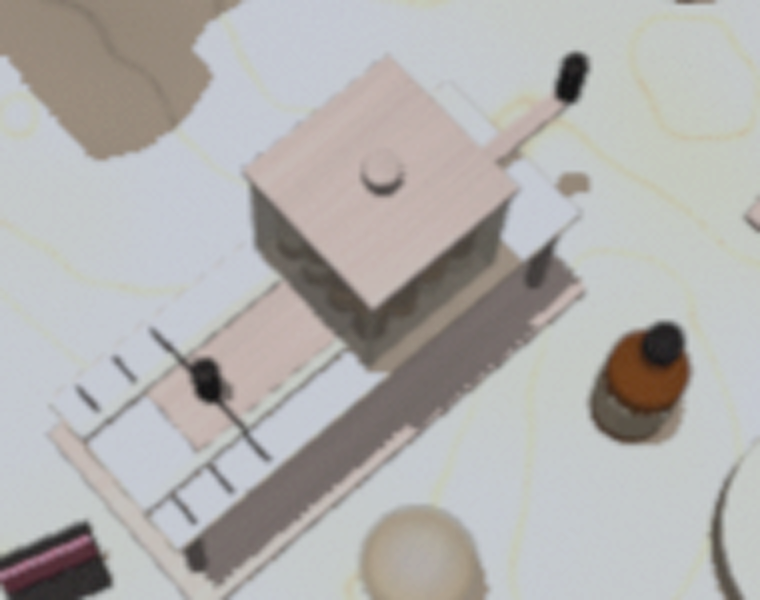

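```bash
cat >> h.py <<'E'
from scipy.spatial.transform import Rotation as Ro
def Rt(yaw): return Ro.from_euler('xyz',[np.pi,0,np.radians(yaw)]).as_matrix()
def plan(p,yaw,wps):
    """wps: list of (pos, yaw deg, nrows); prints rows in tool axes"""
    p=np.array(p,float);dp=[];tw=[]
    for q,y1,n in wps:
        q=np.array(q,float);st=(q-p)/n;dy=(y1-yaw)/n
        for i in range(n):
            dp.append([round(float(a),4) for a in Rt(yaw).T@st/1000]);tw.append(round(-dy,2));p=p+st;yaw+=dy
    for i in range(0,len(dp),10): print(dp[i:i+10],tw[i:i+10],sep='\n')
E
python3 - <<'E'
from h import *
plan([170.5,-496.5,226.7],18.95,[([200,-440,300],18.95,3),([320,-230,300],58,7),([517,190,300],100.6,10)])
E
```

```text
[[0.0154, -0.0146, -0.0244], [0.0154, -0.0146, -0.0244], [0.0154, -0.0146, -0.0244], [0.026, -0.0228, -0.0], [0.0281, -0.0202, -0.0], [0.0299, -0.0174, -0.0], [0.0314, -0.0144, -0.0], [0.0327, -0.0112, -0.0], [0.0336, -0.008, -0.0], [0.0342, -0.0047, -0.0]]
[-0.0, -0.0, -0.0, -5.58, -5.58, -5.58, -5.58, -5.58, -5.58, -5.58]
[[0.0461, -0.0056, -0.0], [0.0463, -0.0021, -0.0], [0.0464, 0.0013, 0.0], [0.0461, 0.0048, 0.0], [0.0457, 0.0082, 0.0], [0.0449, 0.0116, 0.0], [0.0439, 0.0149, 0.0], [0.0427, 0.0181, 0.0], [0.0413, 0.0212, 0.0], [0.0396, 0.0242, 0.0]]
[-4.26, -4.26, -4.26, -4.26, -4.26, -4.26, -4.26, -4.26, -4.26, -4.26]
```

Emit:
jog_arm:
  dp:
    - [0.0154,-0.0146,-0.0244]
    - [0.0154,-0.0146,-0.0244]
    - [0.0154,-0.0146,-0.0244]
    - [0.026,-0.0228,0]
    - [0.0281,-0.0202,0]
    - [0.0299,-0.0174,0]
    - [0.0314,-0.0144,0]
    - [0.0327,-0.0112,0]
    - [0.0336,-0.008,0]
    - [0.0342,-0.0047,0]
  twist: [0,0,0,-5.6,-5.6,-5.6,-5.6,-5.6,-5.6,-5.6]

```text
time: 2.05
tool_pos: [320.3, -228.9, 300.1]
tcp_rot: [3.141, 0.0, 1.018]
contact_force: [0.3, -0.9, -0.2]
grip_width: 92.3
finger_force: 0.0
```

Emit:
jog_arm:
  dp:
    - [0.0461,-0.0056,0]
    - [0.0463,-0.0021,0]
    - [0.0464,0.0013,0]
    - [0.0461,0.0048,0]
    - [0.0457,0.0082,0]
    - [0.0449,0.0116,0]
    - [0.0439,0.0149,0]
    - [0.0427,0.0181,0]
    - [0.0413,0.0212,0]
    - [0.0396,0.0242,0]
  twist: [-4.25,-4.25,-4.25,-4.25,-4.25,-4.25,-4.25,-4.25,-4.25,-4.25]

```text
time: 3.3
tool_pos: [516.6, 192.0, 299.9]
tcp_rot: [3.141, 0.0, 1.759]
contact_force: [0.6, -0.9, 0.7]
grip_width: 91.9
finger_force: 0.0
```

Emit:
jog_arm:
  dp:
    - [0,0,0.02]
    - [0,0,0.02]
    - [0,0,0]
    - [0,0,0]
  twist: [0,0,0,0]

```text
time: 3.8
tool_pos: [516.4, 190.4, 260.8]
tcp_rot: [3.14, 0.0, 1.757]
contact_force: [0.2, -0.3, 0.3]
grip_width: 91.8
finger_force: 0.0
```

```bash
python3 - <<'E'
from h import *
o=bot.get_obs();print(o['tool_pos'],o['tcp_rot'],o['contact_force'])
c=bot.camera_params('wrist');im=bot.capture('wrist');cv2.imwrite('pics/w1.png',im)
for l in ['lever_knob']:
    for d in bot.find_in('wrist',l): b=d['bbox'];print(l,d['confidence'],np.round(b))
for z,h in((185,9),(139,9)): print(proj(c,[517.2,190.5,z]))
E
```

```text
[516.44862754 190.44227814 260.77802836] [3.14036102e+00 7.36890775e-05 1.75656180e+00] [ 0.15089089 -0.28230037  0.27901139]
lever_knob 0.71 [279. 238.  26. 100.]
[282.1677752  218.86903344]
[281.80877437 202.76257299]
```

View pics/w1.png

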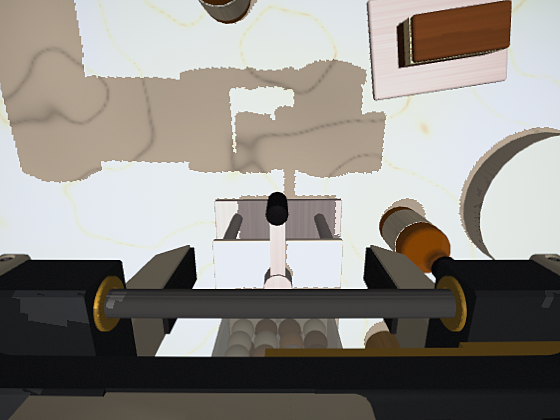

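The wrist view shows the lever knob's top at about (277,215), midway between the fingers and close to the prediction (282,219). The steel arm runs straight down the picture, so the yaw is right.

```bash
python3 - <<'E'
from h import *
c=bot.camera_params('wrist')
K=onz(c,277,215,185);print(K, onz(c,277,199,139))
y=np.radians(10.6);ex=np.array([np.cos(y),np.sin(y)]);ey=np.array([-ex[1],ex[0]])
k=(K[:2]+[517.2,190.5])/2
piv=k-85*ey;print(k,piv)
# arc to 0.93 rad
def P(a): return [*(piv+85*(np.cos(a)*ey-np.sin(a)*ex)),148]
plan([516.4,190.4,260.8],100.6,[([*k,148],100.6,4)])
plan(P(0),100.6,[(P(a),100.6+np.degrees(a),1) for a in np.arange(1,16)*.06])
E
```

```text
[512.92080791 192.74136287 185.        ] [512.49804951 193.08854717 139.        ]
[515.06040395 191.62068144] [530.69626875 108.07117676]
[[0.0004, -0.0003, 0.0282], [0.0004, -0.0003, 0.0282], [0.0004, -0.0003, 0.0282], [0.0004, -0.0003, 0.0282]]
[-0.0, -0.0, -0.0, -0.0]
[[-0.0002, -0.0051, -0.0], [-0.0002, -0.0051, -0.0], [-0.0002, -0.0051, -0.0], [-0.0002, -0.0051, -0.0], [-0.0002, -0.0051, -0.0], [-0.0002, -0.0051, -0.0], [-0.0002, -0.0051, -0.0], [-0.0002, -0.0051, -0.0], [-0.0002, -0.0051, -0.0], [-0.0002, -0.0051, -0.0]]
[np.float64(-3.44), np.float64(-3.44), np.float64(-3.44), np.float64(-3.44), np.float64(-3.44), np.float64(-3.44), np.float64(-3.44), np.float64(-3.44), np.float64(-3.44), np.float64(-3.44)]
[[-0.0002, -0.0051, -0.0], [-0.0002, -0.0051, -0.0], [-0.0002, -0.0051, -0.0], [-0.0002, -0.0051, -0.0], [-0.0002, -0.0051, -0.0]]
[np.float64(-3.44), np.float64(-3.44), np.float64(-3.44), np.float64(-3.44), np.float64(-3.44)]
```

Emit:
jog_arm:
  dp:
    - [0.0005,-0.0007,0.028]
    - [0.0005,-0.0007,0.028]
    - [0.0005,-0.0007,0.028]
    - [0.0005,-0.0005,0.028]
    - [0,0,0]
  twist: [0,0,0,0,0]

```text
time: 4.53
tool_pos: [512.3, 191.6, 146.9]
tcp_rot: [-3.138, 0.0, 1.757]
contact_force: [0.3, -0.0, 0.7]
grip_width: 92.1
finger_force: 0.0
```

Emit:
jog_arm:
  dp:
    - [0,0,0]
    - [0,0,0]
    - [0,0,0]
    - [0,0,0]
    - [0,0,0]
    - [0,0,0]
  twist: [0,0,0,0,0,0]
  jaw: 0

```text
time: 5.28
tool_pos: [513.1, 192.0, 147.9]
tcp_rot: [-3.142, 0.0, 1.757]
contact_force: [0.4, 0.4, -0.0]
grip_width: 36.4
finger_force: 0.0
```

Emit:
jog_arm:
  dp:
    - [0,0,0]
    - [0,0,0]
    - [0,0,0]
    - [0,0,0]
  twist: [0,0,0,0]

```text
time: 5.78
tool_pos: [513.3, 192.0, 147.8]
tcp_rot: [3.141, 0.0, 1.757]
contact_force: [2.4, 0.7, -0.9]
grip_width: 17.5
finger_force: 30.0
```

Emit:
jog_arm:
  dp:
    - [-0.0002,-0.0051,0]
    - [-0.0002,-0.0051,0]
    - [-0.0002,-0.0051,0]
    - [-0.0002,-0.0051,0]
    - [-0.0002,-0.0051,0]
  twist: [-3.44,-3.44,-3.44,-3.44,-3.44]

```text
time: 6.4
tool_pos: [489.5, 183.4, 147.9]
tcp_rot: [3.141, 0.0, 2.059]
contact_force: [2.9, 1.2, -2.2]
grip_width: 17.5
finger_force: 30.0
```

Emit:
jog_arm:
  dp:
    - [-0.0002,-0.0051,0]
    - [-0.0002,-0.0051,0]
    - [-0.0002,-0.0051,0]
    - [-0.0002,-0.0051,0]
    - [-0.0002,-0.0051,0]
    - [-0.0002,-0.0051,0]
    - [-0.0002,-0.0051,0]
    - [-0.0002,-0.0051,0]
    - [-0.0002,-0.0051,0]
  twist: [-3.44,-3.44,-3.44,-3.44,-3.44,-3.44,-3.44,-3.44,-3.44]

```text
time: 7.52
tool_pos: [457.2, 152.4, 147.9]
tcp_rot: [3.14, 0.001, 2.599]
contact_force: [3.6, 3.2, -3.9]
grip_width: 17.4
finger_force: 30.0
```

Emit:
jog_arm:
  dp:
    - [0,-0.0025,0]
    - [0,-0.0025,0]
    - [0,0,0]
  twist: [-1.7,-1.7,0]

```text
time: 7.9
tool_pos: [454.8, 148.2, 147.9]
tcp_rot: [3.139, 0.001, 2.656]
contact_force: [3.7, 4.1, -3.6]
grip_width: 17.5
finger_force: 30.0
```

Emit:
jog_arm:
  dp:
    - [0,-0.002,0]
    - [0,0,0]
  twist: [-1,0]

```text
time: 8.15
tool_pos: [454.6, 147.6, 147.9]
tcp_rot: [3.137, 0.002, 2.673]
contact_force: [6.7, 9.6, -7.2]
grip_width: 17.4
finger_force: 30.0
```

Emit:
jog_arm:
  dp:
    - [0,-0.002,0]
    - [0,0,0]
  twist: [0,0]

```text
time: 8.4
tool_pos: [454.4, 147.1, 148.0]
tcp_rot: [3.134, 0.002, 2.673]
contact_force: [10.0, 16.1, -9.9]
grip_width: 17.4
finger_force: 30.0
```

Emit:
jog_arm:
  dp:
    - [0,0.003,0]
    - [0,0,0]
    - [0,0,0]
    - [0,0,0]
    - [0,0,0]
    - [0,0,0]
    - [0,0,0]
    - [0,0,0]
  twist: [0,0,0,0,0,0,0,0]
  jaw: 0.0918

```text
time: 9.4
tool_pos: [453.4, 146.6, 147.8]
tcp_rot: [-3.141, -0.0, 2.674]
contact_force: [3.4, 1.4, 0.3]
grip_width: 90.3
finger_force: 1.4
```

Emit:
jog_arm:
  dp:
    - [0,0,-0.025]
    - [0,0,-0.03]
    - [0,0,-0.03]
    - [0,0,-0.035]
    - [0,0,-0.035]
  twist: [0,0,0,0,0]

```text
time: 10.02
tool_pos: [452.1, 146.3, 303.4]
tcp_rot: [-3.139, -0.003, 2.674]
contact_force: [1.0, -0.7, -0.1]
grip_width: 91.3
finger_force: 0.0
```

```bash
python3 - <<'E'
from h import *
im=bot.capture('scene');cv2.imwrite('pics/s1.png',cv2.resize(im[80:280,180:420],None,fx=3,fy=3))
k=np.array([513,192.7]);
y=np.radians(10.6);ex=np.array([np.cos(y),np.sin(y)]);ey=np.array([-ex[1],ex[0]])
g=k-310*ey;print(g)
o=bot.get_obs();print(o['tool_pos'],o['tcp_rot'],o['time'])
yw=np.degrees(o['tcp_rot'][2])
g1=np.array([573,-113.]);
plan(o['tool_pos'],yw,[([430,60,305],yw-12,3),([440,-60,305],100.6,4),([*g1,280],100.6,4),])
E
```

```text
[ 570.02491869 -112.00995824]
[453.88036771 146.59291074 308.04801994] [3.13952014 0.0039504  2.67425465] 10.075
[[-0.0059, -0.0294, 0.001], [-0.0079, -0.0289, 0.001], [-0.0099, -0.0282, 0.001], [-0.0207, -0.0218, -0.0], [-0.0243, -0.0178, -0.0], [-0.027, -0.0133, -0.0], [-0.0289, -0.0083, -0.0], [-0.0191, 0.0302, 0.0063], [-0.0191, 0.0302, 0.0063], [-0.0191, 0.0302, 0.0063]]
[np.float64(4.0), np.float64(4.0), np.float64(4.0), np.float64(10.16), np.float64(10.16), np.float64(10.16), np.float64(10.16), np.float64(-0.0), np.float64(-0.0), np.float64(-0.0)]
[[-0.0191, 0.0302, 0.0063]]
[np.float64(-0.0)]
```

View pics/s1.png

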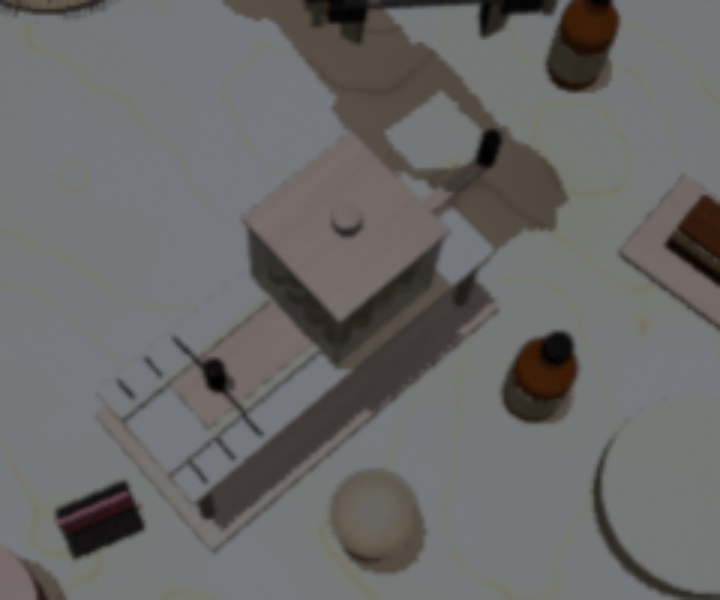

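The lever knob is back at rest: it shows at crop (488,140), which is scene (343,127), as before. The gate is still shut with its pointer on the first mark. Next is the gate knob.

Emit:
jog_arm:
  dp:
    - [-0.0059,-0.0294,0.001]
    - [-0.0079,-0.0289,0.001]
    - [-0.0099,-0.0282,0.001]
    - [-0.0207,-0.0218,0]
    - [-0.0243,-0.0178,0]
    - [-0.027,-0.0133,0]
    - [-0.0289,-0.0083,0]
    - [-0.0191,0.0302,0.006]
    - [-0.0191,0.0302,0.006]
    - [-0.0191,0.0302,0.006]
  twist: [4,4,4,10.15,10.15,10.15,10.15,0,0,0]

```text
time: 11.32
tool_pos: [538.9, -99.9, 281.0]
tcp_rot: [-3.139, -0.001, 1.756]
contact_force: [0.2, 0.6, -0.2]
grip_width: 91.5
finger_force: 0.0
```

Emit:
jog_arm:
  dp:
    - [-0.0191,0.0302,0.006]
    - [0,0,0.02]
    - [0,0,0]
    - [0,0,0]
  twist: [0,0,0,0]

```text
time: 11.82
tool_pos: [571.8, -112.5, 256.4]
tcp_rot: [-3.141, -0.0, 1.756]
contact_force: [-0.5, 1.2, -0.7]
grip_width: 91.8
finger_force: 0.0
```

```bash
python3 - <<'E'
from h import *
o=bot.get_obs();print(o['time'],o['tool_pos'],o['tcp_rot'],o['contact_force'])
c=bot.camera_params('wrist');im=bot.capture('wrist');cv2.imwrite('pics/w2.png',im)
for d in bot.find_in('wrist','gate_knob'): b=d['bbox'];print(d['confidence'],np.round(b))
for x in([573,-113,177],[573,-113,131]): print(proj(c,x))
E
```

```text
11.825 [ 571.83734011 -112.54223186  256.36790158] [-3.14097438e+00 -2.35942183e-05  1.75614099e+00] [-0.49689329  1.15675658 -0.74753276]
0.71 [283. 167.  84. 129.]
0.36 [283. 340.  74.  39.]
[282.70659001 218.14853502]
[282.36378167 202.35308136]
```

View pics/w2.png

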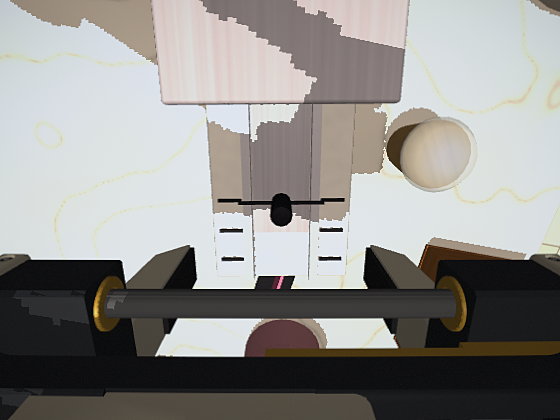

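The knob's top is at about (281,216), within 1 mm of the prediction. The pointer is on the shut mark (row 200), and the half mark is at row 230.

Emit:
jog_arm:
  dp:
    - [0,-0.0005,0.03]
    - [0,0,0.03]
    - [0,0,0.03]
    - [0,0,0.024]
    - [0,0,0]
  twist: [0,0,0,0,0]

```text
time: 12.55
tool_pos: [570.9, -112.4, 141.1]
tcp_rot: [-3.139, -0.001, 1.756]
contact_force: [0.0, 1.5, 0.2]
grip_width: 92.0
finger_force: 0.0
```

Emit:
jog_arm:
  dp:
    - [0,0,0]
    - [0,0,0]
    - [0,0,0]
    - [0,0,0]
    - [0,0,0]
    - [0,0,0]
    - [0,0,0]
    - [0,0,0]
    - [0,0,0]
    - [0,0,0]
  twist: [0,0,0,0,0,0,0,0,0,0]
  jaw: 0

```text
time: 13.8
tool_pos: [572.7, -112.6, 141.9]
tcp_rot: [3.14, 0.0, 1.756]
contact_force: [4.9, 2.3, -2.1]
grip_width: 17.3
finger_force: 30.0
```

Emit:
jog_arm:
  dp:
    - [-0.003,0,0]
    - [-0.003,0,0]
    - [-0.003,0,0]
    - [-0.003,0,0]
    - [-0.003,0,0]
    - [0,0,0]
  twist: [0,0,0,0,0,0]

```text
time: 14.55
tool_pos: [575.3, -126.1, 141.9]
tcp_rot: [3.14, -0.002, 1.756]
contact_force: [4.6, 6.2, -1.5]
grip_width: 17.8
finger_force: 30.0
```

Emit:
jog_arm:
  dp:
    - [-0.003,0,0]
    - [-0.003,0,0]
    - [-0.003,0,0]
    - [-0.003,0,0]
    - [-0.003,0,0]
    - [0,0,0]
    - [0,0,0]
  twist: [0,0,0,0,0,0,0]

```text
time: 15.42
tool_pos: [577.9, -139.9, 141.9]
tcp_rot: [3.14, -0.003, 1.757]
contact_force: [3.3, 9.0, 0.1]
grip_width: 17.4
finger_force: 30.0
```

```bash
python3 - <<'E'
from h import *
im=bot.capture('wrist');cv2.imwrite('pics/w3.png',im)
im=bot.capture('scene');cv2.imwrite('pics/s3.png',cv2.resize(im[110:260,200:390],None,fx=4,fy=4,interpolation=cv2.INTER_CUBIC))
E
```

```text
(no output)
```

View pics/w3.png

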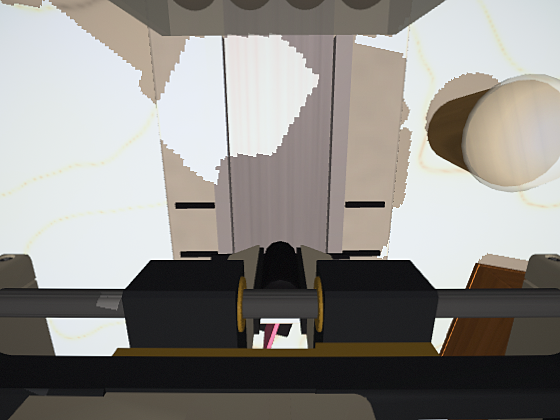

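View pics/s3.png

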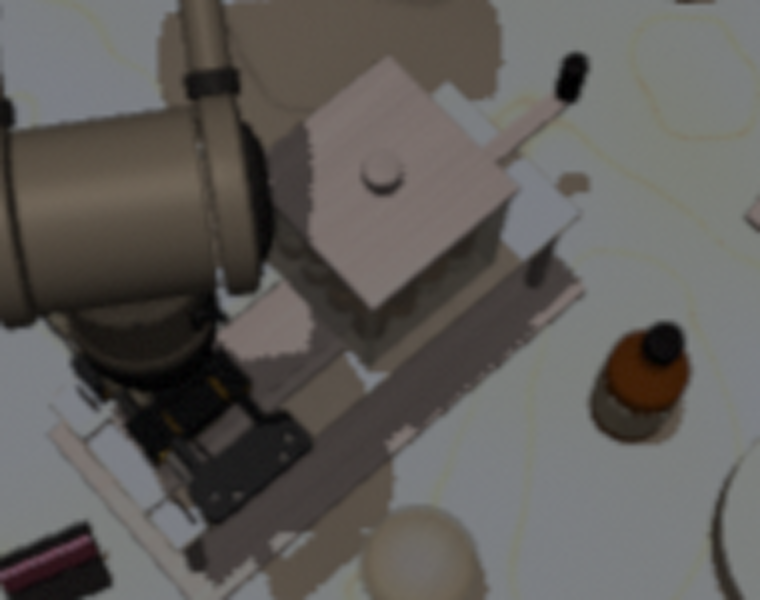

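The wrist view shows the knob in the grip and the pointer near the half mark (row 254; shut mark at row 205). In the scene view the lever is at rest. I'll zoom in on the pointer.

```bash
python3 - <<'E'
import cv2
im=cv2.imread('pics/w3.png');cv2.imwrite('pics/w3c.png',cv2.resize(im[195:275,320:400],None,fx=7,fy=7,interpolation=cv2.INTER_CUBIC))
E
```

```text
(no output)
```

View pics/w3c.png

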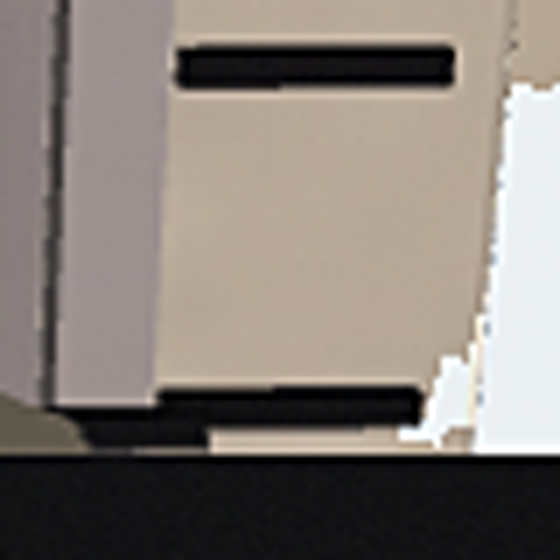

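The pointer is about 2 mm short of half once parallax is allowed for, and the tool pose agrees (27.8 mm). I'll draw 2 mm more.

Emit:
jog_arm:
  dp:
    - [-0.002,0,0]
    - [0,0,0]
    - [0,0,0]
    - [0,0,0]
  twist: [0,0,0,0]

```text
time: 16.02
tool_pos: [578.2, -141.7, 141.8]
tcp_rot: [3.14, -0.003, 1.757]
contact_force: [5.1, 9.5, 0.0]
grip_width: 17.2
finger_force: 30.0
```

```bash
python3 -c "
from plant import bot
print(bot.close_job())"
```

```text
the job is handed in; nothing more can be done
None
```

The job is handed in: the lever was swung to its stop and sprang back to rest, and the gate is held about half open (29.6 mm by the arm's reading, about 9.5 N against its spring); no verdict came back.

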